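# Pull-test the label clips and set the weak one in the repair bay

### The arm

A 7-joint arm with a two-finger parallel gripper is mounted at the origin on the work surface. World frame = base frame: x ahead of the robot, y to its left, z up, the work surface at z = 0. Lengths are in mm, angles in rad, forces in N, time in s.
With the tool pointing down it reaches from about 400 to 875 mm from the base axis. Payload 19.3 kg.
Tool frame: the origin (TCP) lies at the very end of the fingers, on their centre line; the grasp point (between the pads) lies 19 mm behind it (grip_point_offset is the z of the grasp point in the tool frame, in mm); z points along the fingers, y is the line along which they close (so a half turn about z gives the same grasp; the last joint's range is limited). The gripper opens to 85 mm and grips with 20 to 120 N. Pads are 22 mm wide; open, the fingers measure 114 mm over their backs; the gripper's body (76 mm by 85 mm) begins 54 mm behind the grasp point. The pads swing forward as they close: fully open they stand 13 mm farther back than shut.
Start: joints at [1.198, 0.521, -0.036, 1.599, 0.021, 1.021, -0.113], TCP at [186.343, -596.566, 231.291] pointing down, gripper open.
Joint ranges: [-2.91, 2.91], [-0.3, 2.13], [-1.5, 1.42], [0.17, 2.43], [-1.26, 4.41], [0.16, 1.93], [-2.52, 2.52]. Speed limits (rad/s): [1.89, 1.89, 2.39, 2.39, 3.01, 3.01, 3.01].

### API

Orientations are given as a 3x3 rotation matrix whose columns are the frame's x, y, z axes.
In Python, from workcell import movep, movel, goto_joints, open_gripper, clamp, wait, inverse_kinematics, read_state, camera, PlanningError, finish_job, grip_point_offset gives the robot as it stands. Calls block until the motion is done:
- movep(position, orientation): joint-space move of the TCP to a pose.
- movel(position, frame=None, max_speed=150, guard=None): straight line of the TCP; frame=None keeps the orientation; max_speed is the mean speed in mm/s. With guard (N) it stops when the force on the tool has changed by that much, and returns True; else False.
- goto_joints(angles): joint-space move.
- open_gripper() and clamp(): open the fingers fully, or close them until they stop; the grip force is fixed at half the most.
- wait(seconds).
- inverse_kinematics(position, orientation): joint angles nearest the present ones, or None.
- read_state(): the state.
- camera(name): name is "side" or "top" or "wrist"; returns a dict with "image" (400x640x3 uint8, blue, green, red), "range_z" (400x640 float32, mm along the optical axis (not along the pixel's ray), 0 where there is no reading), "fx", "fy", "cx", "cy" (pixels), "dist_coeffs" ([k1, k2, p1, p2, k3] as OpenCV has them; the pictures are not rectified), "cam_to_world" (4x4, takes a point from camera to world coordinates). Camera axes: x right, y up, looking along -z (the intrinsics and any distortion apply to the point x, -y, -z); pixel columns grow to the right and rows downward; lengths in mm; the calibration is good to about 2 mm. A picture is of the moment at which its call begins.
A pose or a line that the arm cannot do raises PlanningError and nothing moves.
- finish_job(): hands the job in; it is judged then, once.
The state is a dict: "time": time; "qpos": joint angles; "qvel": joint speeds; "joint_efforts": joint torques, N m; "eef_pos": TCP position; "tool_rot": TCP orientation; "ft_force": force on the tool from outside, world axes, zero at the start; "torque": the same for the moment, N m; "finger_gap": finger opening in mm; "gripper_force": force on a finger pad.
Only numpy, scipy, OpenCV 4.12 (cv2) and the standard library are available. Lean on these libraries where they do the work, as an engineer would, in place of code of your own. Each camera call takes 0.05 s, during which the arm holds its last target. There are 200 camera calls.

### The job

One of the three label clips in the wooden rack has lost its spring: gently tug each card upwards to find the clip whose card slips, and stand that clip upright in the narrow repair bay, down on its floor and fully between the two plates, its card still held in it. Leave the two firm clips standing in the rack with their cards in, and leave everything else on the table where it is.

Things in the scene. Friction and masses are not known exactly. Their poses are not given: they have to be found in the camera images.
- rack: Low wooden rack, fixed. Floor board 56 (x) x 228 (y) x 8 mm, origin at the centre of its underside on the table. Four upright dividers on it, 50 (x) x 10 (y) mm, tops 54 mm above the table, at y = -108, -36, 36, 108 mm, make three 62 mm long pockets centred at y = -72, 0, 72 mm, open to front and back (-x, +x) only. The table around (450, -80) mm is kept clear.
- bay: Repair bay, fixed: narrow open-topped aluminium channel along its own x. Base plate 110 (x) x 64 (y) x 8 mm, origin at the centre of its underside on the table; on it two upright plates 100 long, 6 thick, tops 60 mm above the table, inner faces at y = -22 and 22 mm; both x ends open. A clip fits lengthwise only; no finger fits beside its long sides, so hold it by its ends.
- pocket0 (a point): Centre of the floor of the rack pocket at rack y = -72 mm, 8 mm above the table. A label clip stands centred here, its y along the rack's y. Each clip, about 0.57 kg: steel foot 36 (x) x 58 (y) x 26 mm high; on it two jaws 40 mm long in y, 26 to 44 mm above its underside, the fixed one at x = 2.5 to 13 mm, the sprung one at x = -13 to -2.5 mm, the card between them.
- pocket1 (a point): Centre of the floor of the rack pocket at rack y = 0 mm, 8 mm above the table. A label clip stands centred here, its y along the rack's y. In one of the three clips, no telling which by looking, the spring presses with only some 2 N, in the others with 11 N or more.
- pocket2 (a point): Centre of the floor of the rack pocket at rack y = 72 mm, 8 mm above the table. A label clip stands centred here, its y along the rack's y. Pulled straight up by its card, the weak clip stays standing and the card slides up at 2 to 3 N; a firm clip rises with its card at its own weight, 5 to 7 N.
- card_1: Stiff white label card held in one of the clips (any of the three), 5 (x) x 40 (y) x 44 (z) mm, 14 g, loose; origin at the centre of its lower edge. As found it is centred on its clip and stands on the clip's foot, 26 mm above the clip's underside: 18 mm of it between the jaws, 26 mm showing above. It must not come out; a slide of up to 10 mm is harmless, and it can be pushed back down.
- card_2: Stiff white label card held in one of the clips (any of the three), 5 (x) x 40 (y) x 44 (z) mm, 14 g, loose; origin at the centre of its lower edge. As found it is centred on its clip and stands on the clip's foot, 26 mm above the clip's underside: 18 mm of it between the jaws, 26 mm showing above. It must not come out; a slide of up to 10 mm is harmless, and it can be pushed back down.
- card_3: Stiff white label card held in one of the clips (any of the three), 5 (x) x 40 (y) x 44 (z) mm, 14 g, loose; origin at the centre of its lower edge. As found it is centred on its clip and stands on the clip's foot, 26 mm above the clip's underside: 18 mm of it between the jaws, 26 mm showing above. It must not come out; a slide of up to 10 mm is harmless, and it can be pushed back down.
- jar_tall: Specimen jar, amber glass, 90 mm across, 140 mm tall, lid red; loose bystander, origin at the underside.
- jar_wide: Specimen jar, amber glass, 100 mm across, 85 mm tall, lid red; loose bystander, origin at the underside.
- vial_a: Small amber vial, 32 mm across, 55 mm tall, white cap; loose bystander, origin at the underside.
- vial_b: Small amber vial, 40 mm across, 65 mm tall, white cap; loose bystander, origin at the underside.
- skull: Small animal skull, cream, 130 x 72 x 74 mm; loose bystander, origin at the underside.
- phone: Phone lying flat, 75 x 155 x 10 mm, black; loose bystander, origin at the underside.
- lens: Black hand lens lying flat, ring 64 mm across with an 80 mm handle, 12 mm high; loose bystander, origin at the underside.
Not all that is in view belongs to the job. Leave any green or purple look-alike of the bay alone. Several things have the shape of the rack; the one meant has the colours described above.

How it is judged (in metres and radians):
At the end, for the whole second after the job is handed in: The weakly held card (contact forces under 8 N in sum) is in its clip on the bay floor, within 27 mm lengthwise, 12 mm across and 0.3 rad; the firm two in their clips on the rack floor, within 22 mm front to back. Cards upright (0.12 rad), at rest, still pinched, risen at most 12 mm (((contact force between card_1 and anything else below 8 N and x of card_1 in the frame of bay between -0.027 and 0.027 m and y of card_1 in the frame of bay between -0.012 and 0.012 m and z of card_1 in the frame of bay between 0.03 and 0.047 m and angle between the y axis of card_1 and the x axis of bay, either way round below 0.3 rad) or (contact force between card_1 and anything else above 8 N and x of card_1 in the frame of rack between -0.022 and 0.022 m and z of card_1 in the frame of rack between 0.03 and 0.047 m)) and contact force between each of card_1, card_2, card_3 and anything else above 0.6 N and angle between each of card_1, card_2, card_3's own z axis and vertical below 0.12 rad and linear speed of each of card_1, card_2, card_3 below 0.01 m/s and ((contact force between card_2 and anything else below 8 N and x of card_2 in the frame of bay between -0.027 and 0.027 m and y of card_2 in the frame of bay between -0.012 and 0.012 m and z of card_2 in the frame of bay between 0.03 and 0.047 m and angle between the y axis of card_2 and the x axis of bay, either way round below 0.3 rad) or (contact force between card_2 and anything else above 8 N and x of card_2 in the frame of rack between -0.022 and 0.022 m and z of card_2 in the frame of rack between 0.03 and 0.047 m)) and ((contact force between card_3 and anything else below 8 N and x of card_3 in the frame of bay between -0.027 and 0.027 m and y of card_3 in the frame of bay between -0.012 and 0.012 m and z of card_3 in the frame of bay between 0.03 and 0.047 m and angle between the y axis of card_3 and the x axis of bay, either way round below 0.3 rad) or (contact force between card_3 and anything else above 8 N and x of card_3 in the frame of rack between -0.022 and 0.022 m and z of card_3 in the frame of rack between 0.03 and 0.047 m)) and ((y of card_1 in the frame of bay between -0.012 and 0.012 m and x of card_1 in the frame of bay between -0.027 and 0.027 m) or (y of card_2 in the frame of bay between -0.012 and 0.012 m and x of card_2 in the frame of bay between -0.027 and 0.027 m) or (y of card_3 in the frame of bay between -0.012 and 0.012 m and x of card_3 in the frame of bay between -0.027 and 0.027 m))); the robot touches nothing.
It fails at once if a bystander is pushed more than 30 mm or tipped over (distance of any of jar_tall, jar_wide, vial_a, vial_b, skull, phone, lens from where it was at the start of the episode above 0.03 m or angle between any of jar_tall, jar_wide, vial_a, vial_b, skull, phone, lens's own z axis and vertical above 0.6 rad).
It fails at once if a card or its clip is tipped over (angle between any of card_1, card_2, card_3's own z axis and vertical above 0.7 rad).
It also fails if it takes over 70 s, if anything falls off the work surface, if the arm or the gripper's body presses on something with over 40 N, if the wrist force passes 120 N, or if a joint passes its speed limit or range.

## Working session

There is one attempt and no reset: what is moved stays moved. The work goes in short steps, each a Python script; the robot and the scene stay as the last script left them, time stands still between calls to the robot, and variables do not carry over. Pictures are saved under pics/ and viewed, at most 10 in all, crops included, and the job is handed in when it is done.

```bash
ls; mkdir -p pics
python3 - <<'E'
from workcell import *
import cv2, numpy as np
print(grip_point_offset, read_state())
for n in("top","side"):
    c=camera(n); cv2.imwrite(f"pics/{n}0.png",c["image"]); np.savez(f"{n}0.npz",**c)
    print(n,c["fx"],c["fy"],c["cx"],c["cy"],c["dist_coeffs"],c["cam_to_world"])
E
```

```text
pics
-18.700000000000003 {'time': 0.0, 'qpos': array([ 1.19778971,  0.52200108, -0.03634646,  1.59996056,  0.02119792,
        1.02106882, -0.11279549]), 'qvel': array([-3.23105931e-04, -8.71130115e-04, -2.45798374e-05,  4.85305302e-04,
        4.95061316e-04, -6.31715476e-04, -1.13963065e-03]), 'joint_efforts': array([-1.02015381e-04, -9.27101827e+01,  1.97971009e+00, -3.69929659e+01,
        1.79428642e-02,  8.29937373e-03,  2.19975999e-05]), 'eef_pos': array([ 186.26344601, -596.28095084,  230.75055665]), 'tool_rot': array([[ 9.54500586e-01,  2.98208807e-01, -3.72210668e-04],
       [ 2.98209033e-01, -9.54500080e-01,  9.85025601e-04],
       [-6.15318024e-05, -1.05120410e-03, -9.99999446e-01]]), 'ft_force': array([ 0.15655628, -1.22148462,  0.22643621]), 'torque': array([ 0.05247693, -0.00282699, -0.06270622]), 'gripper_force': 0.0, 'finger_gap': 85.14373258579944}
top 395.69834278980204 395.69834278980204 321.34953991193487 189.5421585147939 [-0.091358  0.        0.        0.        0.      ] [[ 1.25841027e-02  9.88029611e-01 -1.53750210e-01  3.46437557e+02]
 [-9.99811382e-01  1.01582565e-02 -1.65532838e-02 -5.01563952e+01]
 [-1.47933005e-02  1.53929518e-01  9.87971083e-01  1.27509255e+03]
 [ 0.00000000e+00  0.00000000e+00  0.00000000e+00  1.00000000e+00]]
side 482.4332914322573 482.4332914322573 317.1966649914918 196.83670491609678 [-0.02992975  0.          0.          0.          0.        ] [[-9.62988163e-01  1.26735250e-01 -2.37890677e-01  2.19944321e+02]
 [-2.68883569e-01 -5.13402667e-01  8.14935168e-01  1.04312788e+03]
 [-1.88526953e-02  8.48737814e-01  5.28477718e-01  7.58957781e+02]
 [ 0.00000000e+00  0.00000000e+00  0.00000000e+00  1.00000000e+00]]
```

View pics/top0.png

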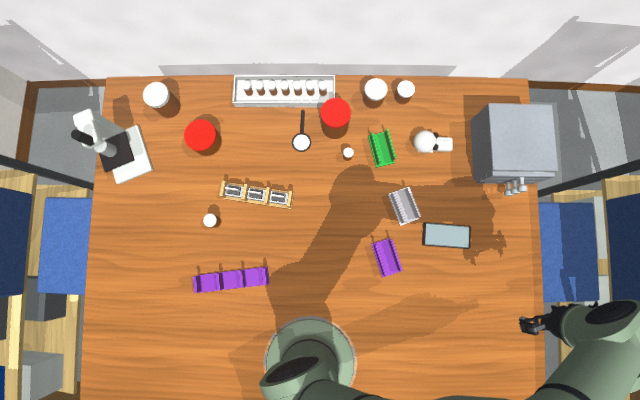

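View pics/side0.png

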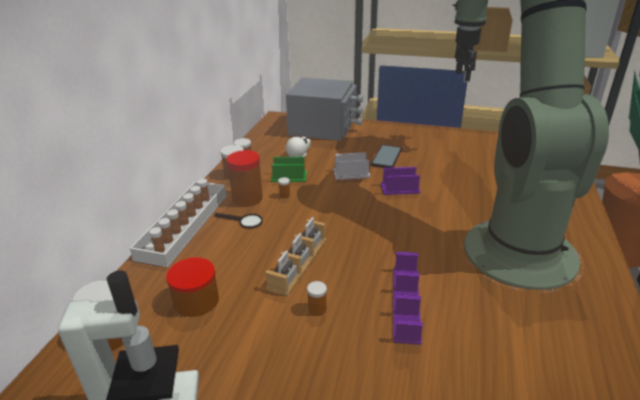

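The top view shows the wooden rack at pixels (221–292, 180–207) with three clips, and the aluminium bay at about (404, 206). Next step: back-project these for rough poses, then fly the wrist camera over both.

```bash
cat > h.py <<'E'
import numpy as np, cv2
from workcell import *
def cloud(c):
    h,w=c["range_z"].shape; v,u=np.mgrid[:h,:w]
    K=np.array([[c["fx"],0,c["cx"]],[0,c["fy"],c["cy"]],[0,0,1.]])
    p=cv2.undistortPoints(np.stack([u,v],-1).reshape(-1,1,2).astype(float),K,np.array(c["dist_coeffs"])).reshape(h,w,2)
    z=c["range_z"]; P=np.stack([p[...,0]*z,-p[...,1]*z,-z,np.ones_like(z)],-1)
    return (P@c["cam_to_world"].T)[...,:3]
def proj(c,X):
    K=np.array([[c["fx"],0,c["cx"]],[0,c["fy"],c["cy"]],[0,0,1.]])
    q=(np.atleast_2d(X)-c["cam_to_world"][:3,3])@c["cam_to_world"][:3,:3]
    return cv2.projectPoints(q*[1,-1,-1],np.zeros(3),np.zeros(3),K,np.array(c["dist_coeffs"]))[0].reshape(-1,2)
def down(yaw): # tool pointing down, closing line (tool y) at angle yaw from world x
    c,s=np.cos(yaw),np.sin(yaw); y=np.array([c,s,0]); z=np.array([0,0,-1.]); return np.stack([np.cross(y,z),y,z],1)
E
python3 - <<'E'
from h import *
for n,b in(("top",None),):
    c=dict(np.load(f"{n}0.npz")); P=cloud(c)
    for nm,(u0,u1,v0,v1) in dict(rack=(215,298,175,212),bay=(386,423,184,228)).items():
        Q=P[v0:v1,u0:u1].reshape(-1,3); H=Q[(Q[:,2]>25)&(Q[:,2]<120)]
        r=cv2.minAreaRect(H[:,:2].astype(np.float32)); print(nm,len(H),r,cv2.boxPoints(r).round(0).tolist(),np.percentile(H[:,2],[50,90,99]))
    for u,v in((335,112),(348,153),(210,220),(380,148),(386,257),(301,142),(446,235),(230,278),(200,135),(430,142)):
        print((u,v),P[v,u].round(0))
E
```

```text
rack 915 ((523.9378051757812, 178.448974609375), (228.40609741210938, 50.50846481323242), 81.9476089477539) [[483.0, 69.0], [533.0, 62.0], [565.0, 288.0], [515.0, 295.0]] [49.56500204 61.43178358 80.05491812]
bay 266 ((493.2044982910156, -292.07891845703125), (99.82890319824219, 57.307254791259766), 20.735553741455078) [[436.0, -283.0], [457.0, -337.0], [550.0, -301.0], [530.0, -248.0]] [54.72465034 60.87234246 63.88818164]
(335, 112) [760. -69. 139.]
(348, 153) [ 654. -113.   54.]
(210, 220) [436. 315.  62.]
(380, 148) [ 685. -221.    6.]
(386, 257) [ 330. -236.   10.]
(301, 142) [704.  41.   3.]
(446, 235) [ 400. -429.   13.]
(230, 278) [257. 257.   8.]
(200, 135) [702. 355.  85.]
(430, 142) [ 690. -372.   67.]
```

Run:
```python
from h import *
for nm,p,y in(("bay",[470,-285,270],np.radians(20.7)),("rackA",[505,150,270],np.radians(-8)),("rackB",[505,205,270],np.radians(-8))):
    best=min(((np.abs(q-read_state()["qpos"]).max(),yy) for yy in(y,y+np.pi,y-np.pi) if (q:=inverse_kinematics(p,down(yy))) is not None))
    movep(p,down(best[1])); wait(.3)
    c=camera("wrist"); cv2.imwrite(f"pics/{nm}.png",c["image"]); np.savez(f"{nm}.npz",**c)
    s=read_state(); print(nm,s["time"],s["eef_pos"].round(1),s["qpos"].round(2),c["cam_to_world"].round(3).tolist(),c["fx"])
a=np.hstack([cv2.resize(cv2.imread(f"pics/{n}.png"),(400,250)) for n in("bay","rackA")])
cv2.imwrite("pics/m1.png",a)
```

```text
bay 2.0083 [ 469.9 -285.3  269.9] [ 0.83  0.4  -0.52  1.74  0.22  1.07  0.59] [[0.936, -0.338, -0.101, 443.925], [0.353, 0.897, 0.268, -215.236], [0.0, -0.286, 0.958, 412.142], [0.0, 0.0, 0.0, 1.0]] 308.688529077472
rackA 3.9667 [505.1 149.7 270. ] [ 0.09  0.38 -0.65  1.79  0.26  1.06 -0.79] [[0.99, 0.134, 0.04, 515.215], [-0.14, 0.949, 0.283, 223.717], [-0.0, -0.286, 0.958, 412.201], [0.0, 0.0, 0.0, 1.0]] 308.688529077472
rackB 4.65 [505.2 204.3 270. ] [-0.01  0.41 -0.65  1.74  0.28  1.08 -0.89] [[0.99, 0.134, 0.04, 515.303], [-0.14, 0.949, 0.284, 278.36], [0.0, -0.286, 0.958, 412.244], [0.0, 0.0, 0.0, 1.0]] 308.688529077472
```

View pics/m1.png

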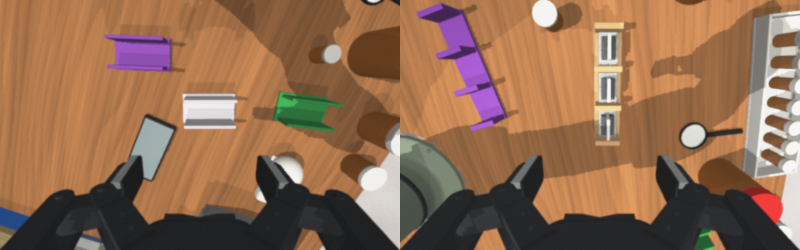

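The views show the bay (left tile, about (210,111)) and the rack with three clips, cards white (right tile, (607,48), (607,87), (607,125)). Now I fit poses from the depth of each view.

```bash
python3 - <<'E'
from h import *
def rect(H): 
    r=cv2.minAreaRect(H[:,:2].astype(np.float32)); return np.round(r[0],1),np.round(r[1],1),round(r[2],2),len(H),np.median(H[:,2]).round(1)
for n,ctr in(("bay",(493,-292)),("rackA",(524,178)),("rackB",(524,178)),("top0",(493,-292)),("top0",(524,178))):
    P=cloud(dict(np.load(n+".npz"))).reshape(-1,3)
    Q=P[np.hypot(P[:,0]-ctr[0],P[:,1]-ctr[1])<(75 if ctr[1]<0 else 135)]
    print(n)
    if ctr[1]<0:
        print(" top",rect(Q[(Q[:,2]>54)&(Q[:,2]<66)]), "floor z",np.median(Q[(Q[:,2]>4)&(Q[:,2]<14)][:,2]))
    else:
        a=np.radians(-8); R=np.array([[np.cos(a),np.sin(a)],[-np.sin(a),np.cos(a)]])
        print(" all>45",rect(Q[(Q[:,2]>44)&(Q[:,2]<58)]))
        L=(Q[:,:2]-ctr)@R.T
        for y in(-72,0,72):
            m=(abs(L[:,1]-y)<30)&(Q[:,2]>66); 
            if m.sum()>10: print("  card",y,rect(Q[m]),Q[m][:,2].max(), Q[m].mean(0).round(1))
        for y in (-108,-36,36,108):
            m=(abs(L[:,1]-y)<9)&(Q[:,2]>48)&(Q[:,2]<60)
            if m.sum()>10: print("  div",y,rect(Q[m]))
E
python3 - <<'E'
import cv2
a=cv2.imread('pics/bay.png')[120:230,270:400]; b=cv2.imread('pics/rackA.png')[20:240,270:400]
cv2.imwrite('pics/m2.png',cv2.hconcat([cv2.resize(a,(390,330)),cv2.resize(b,(325,550))[:330*1]]) if 0 else cv2.resize(b,(325,550)))
E
```

```text
bay
 top (array([ 494.2, -292.5]), array([97.8, 56.6]), 20.98, 969, np.float64(59.4)) floor z 7.7336114320285105
rackA
 all>45 (array([524.6, 178.8]), array([226.7,  50.1]), 81.82, 3629, np.float64(52.3))
  card -72 (array([514.1, 108.3]), array([39.1,  4.7]), 82.2, 171, np.float64(77.4)) 79.3879351302819 [514.1 108.8  76.5]
  card 0 (array([508.4, 175.7]), array([ 51.2, 149.8]), 82.0, 41800, np.float64(349.7)) 369.42659426689056 [506.7 163.2 343.9]
  card 72 (array([532. , 244.5]), array([51.5, 14.3]), 66.66, 1217, np.float64(412.2)) 412.2014763321161 [518.6 228.5 353.6]
  div -108 (array([509.7,  72. ]), array([11. , 49.1]), 81.87, 357, np.float64(53.5))
  div -36 (array([519.4, 143.6]), array([10.3, 50. ]), 81.67, 379, np.float64(53.7))
  div 36 (array([530.5, 215.1]), array([ 8.8, 48.6]), 82.02, 390, np.float64(53.6))
  div 108 (array([540.2, 285.8]), array([ 9.9, 49.1]), 82.23, 503, np.float64(53.6))
rackB
 all>45 (array([524.8, 179.4]), array([225.6,  49.1]), 81.94, 3298, np.float64(52.3))
  card -72 (array([514.3, 108.3]), array([39.5,  5. ]), 82.08, 159, np.float64(77.2)) 79.
[... 828 characters left out ...]
 card -72 (array([513.8, 105.9]), array([38.9,  5.3]), 82.06, 28, np.float64(76.7)) 82.47380567809887 [513.3 105.7  76.1]
  card 0 (array([523.7, 177.4]), array([38.7,  4.9]), 80.83, 26, np.float64(76.2)) 80.42657228465941 [523.6 177.3  76. ]
  card 72 (array([534. , 249.6]), array([39.7,  5. ]), 82.48, 28, np.float64(76.5)) 84.37449851997303 [533.7 249.5  75.9]
  div -108 (array([508.4,  70.5]), array([10.6, 49.4]), 83.38, 53, np.float64(52.1))
  div -36 (array([519.3, 142.4]), array([10.6, 49.5]), 82.11, 55, np.float64(53.2))
  div 36 (array([528.6, 213.4]), array([10.8, 49.6]), 81.61, 58, np.float64(53.1))
  div 108 (array([539.8, 286.4]), array([10.3, 49.3]), 80.84, 51, np.float64(53.2))
```

View pics/m2.png

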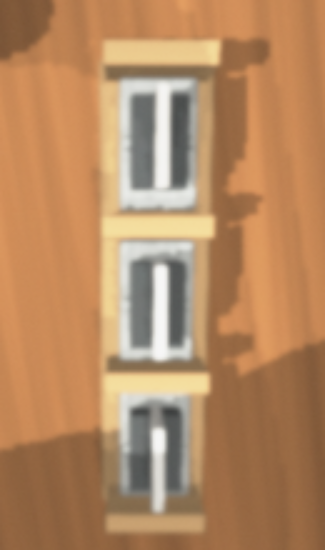

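The crop shows three centred clips, each card in the middle, with pocket positions matching the fit; rack centre (524.6, 179), yaw −8.05°, bay centre (494, −292.5), yaw 20.8°. Now the tug tests.

```bash
cat >> h.py <<'E'
RY=np.radians(-8.05); RC=np.array([524.6,179.0]); RL=np.array([-np.sin(RY),np.cos(RY)]); RX=np.array([np.cos(RY),np.sin(RY)])
BY=np.radians(20.8); BC=np.array([494.,-292.5])
def nearyaw(p,y):
    q0=read_state()["qpos"]
    return min((np.abs(q-q0).max(),yy) for yy in(y,y+np.pi) if (q:=inverse_kinematics(p,down(yy))) is not None)[1]
def pk(i): return RC+RL*(i-1)*72
E
python3 - <<'E'
from h import *
def F():
    f=[]
    for _ in range(5): wait(.03); f.append(read_state()["ft_force"])
    return np.mean(f,0)
yaw=nearyaw([*pk(1),120],RY); R=down(yaw); print(yaw)
for i in(1,0,2):
    movep([*pk(i),115],R); movel([*pk(i),58],max_speed=100); clamp(); wait(.15)
    s=read_state(); f0=F(); z0=s["eef_pos"][2]; print(i,"gap",s["finger_gap"],"z",z0,f0.round(2))
    if s["finger_gap"]>8 or s["finger_gap"]<3: print("bad grip"); break
    for d in(1.5,3,4.5):
        movel([*pk(i),58+d],max_speed=15); f=F(); print("  ",d,(read_state()["eef_pos"][2]-z0).round(2),(f-f0).round(2))
    movel([*pk(i),58],max_speed=20); wait(.1); print("  back",(F()-f0).round(2))
    open_gripper(); movel([*pk(i),115],max_speed=150)
print(read_state()["time"])
E
```

```text
-0.14049900478554353
1 gap 3.7077116665746495 z 58.06865388839043 [ 3.15 -0.79  1.29]
   1.5 1.2 [-3.48  0.2  -7.04]
   3 2.94 [-3.32  0.85 -6.96]
   4.5 4.43 [-2.92  0.81 -7.26]
  back [-2.65  1.09 -6.46]
0 gap 3.6106513951540666 z 58.08805041254656 [ 2.31 -0.69  1.36]
   1.5 1.45 [-0.2   0.35 -0.02]
   3 2.95 [-0.07  0.31  0.13]
   4.5 4.46 [0.42 0.12 0.02]
  back [-0.19 -0.05  5.33]
2 gap 3.385074125634493 z 58.07824919675028 [ 2.91 -0.71  1.03]
   1.5 1.18 [-2.78  0.77 -6.65]
   3 2.9 [-2.84  0.77 -6.52]
   4.5 4.41 [-3.36  0.66 -6.72]
  back [-2.67  0.58 -5.71]
21.15
```

Run:
```python
from h import *
yaw=nearyaw([505,205,270],RY)
movep([505,120,250],down(yaw)); wait(.2)
c=camera("wrist"); t=camera("top"); np.savez("w2.npz",**c); cv2.imwrite("pics/w2.png",c["image"][:,200:460])
for nm,cc in(("w",c),("t",t)):
    P=cloud(cc).reshape(-1,3); L=np.stack([(P[:,:2]-RC)@RX,(P[:,:2]-RC)@RL],1)
    for i in range(3):
        k=(abs(L[:,0])<25)&(abs(L[:,1]-(i-1)*72)<27)&(P[:,2]>58)&(P[:,2]<100)
        if k.sum()<5: continue
        Z=P[k][:,2]; m=k.nonzero()[0][Z>np.percentile(Z,95)-5]
        r=cv2.minAreaRect(L[m].astype(np.float32)); print(nm,i,len(m),np.round(r[0],1),np.round(r[1],1),round(r[2],1),"z",np.percentile(Z,[50,80,95,99]).round(1))
print(read_state()["time"])
```

```text
w 0 171 [ -0.2 -71.6] [39.6  4.7] 88.9 z [77.5 78.2 78.9 79.5]
w 1 216 [-1.   0.1] [ 5.  38.7] 0.4 z [77.5 78.1 78.7 79.1]
w 2 268 [-0.9 72. ] [ 4.8 38.9] 0.5 z [77.6 78.3 79.1 79.5]
22.2333
```

View pics/w2.png

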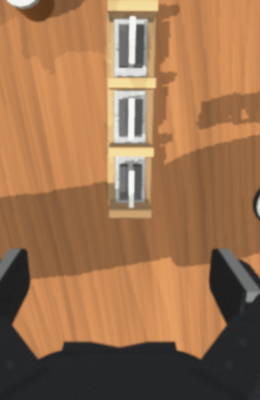

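All three clips still stand in the rack (crop px (131,40), (131,117), (130,183)) with card tops at equal height. Clips 1 and 2 rose at about 7 N and clip 0's card slipped with none, so clip 0 is weak. Next I lift it by its foot and set it on the clear spot.

Run:
```python
from h import *
p=pk(0); yaw=nearyaw([*p,120],RY); R=down(yaw)
movep([*p,115],R); g=movel([*p,13],max_speed=100,guard=12); s=read_state(); print(g,s["eef_pos"].round(1),s["ft_force"].round(1))
if not g:
    clamp(); wait(.2); s=read_state(); print("gap",s["finger_gap"],s["eef_pos"].round(1),s["ft_force"].round(1))
    if s["finger_gap"]>25:
        movel([*p,105],max_speed=80); wait(.1); s=read_state(); print("lift",s["finger_gap"],s["ft_force"].round(1))
        q=[450,-80]
        movep([*q,100],R); movel([*q,15],max_speed=100); wait(.15); print(read_state()["ft_force"].round(1))
        g=movel([*q,3.5],max_speed=20,guard=4); s=read_state(); print(g,s["eef_pos"].round(1),s["ft_force"].round(1))
        open_gripper(); movel([*q,105],max_speed=120)
        c=camera("wrist"); t=camera("top"); np.savez("w3.npz",**c); np.savez("t3.npz",**t)
        movep([500,-150,250],R); wait(.15); c=camera("wrist"); np.savez("w4.npz",**c); cv2.imwrite("pics/w4.png",c["image"])
print(yaw,read_state()["time"])
```

```text
False [514.9 107.8  13.5] [-0.7  0.1 -0.3]
gap 34.83205154198067 [514.8 107.7  13.5] [-1.5 -1.1  9.3]
lift 34.3160204949184 [ 0.5 -0.3 -6.5]
[-0.3 -0.6 -5.9]
True [450.  -80.1   5.5] [-1.7  0.9 13.4]
-0.14049900478554353 31.1333
```

Run:
```python
from h import *
for n in("w3","t3","w4"):
    try: P=cloud(dict(np.load(n+".npz"))).reshape(-1,3)
    except Exception as e: print(e); continue
    Q=P[np.hypot(P[:,0]-450,P[:,1]+80)<45]
    for a,b in((20,34),(36,50),(55,80)):
        m=(Q[:,2]>a)&(Q[:,2]<b)
        if m.sum()>10:
            r=cv2.minAreaRect(Q[m][:,:2].astype(np.float32)); print(n,a,m.sum(),np.round(r[0],1),np.round(r[1],1),round(r[2],1),np.percentile(Q[m][:,2],[50,98]).round(1))
```

```text
w3 20 1281 [449.6 -79.3] [57.4 35.3] 82.1 [25.5 32.6]
w3 36 1634 [449.1 -79.5] [40.4 30.1] 81.0 [43.5 45. ]
w3 55 532 [449.2 -79.4] [40.1  5. ] 81.8 [69.5 70.9]
w4 20 681 [449.7 -80.2] [57.8 36.6] 82.1 [25.4 29.9]
w4 36 623 [449.5 -79.7] [38.8 30.5] 80.9 [43.5 47.1]
w4 55 293 [450.  -79.7] [39.8  5.4] 82.3 [69.2 71.1]
```

View pics/w4.png

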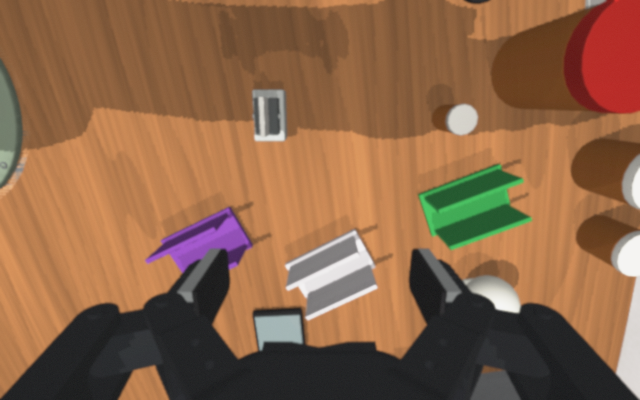

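The clip stands upright on the clear spot (px (268,115)), card in; the bay is at about (332,272).

Run:
```python
from h import *
P=cloud(dict(np.load("w4.npz"))).reshape(-1,3); Q=P[(np.hypot(P[:,0]-494,P[:,1]+292.5)<70)&(P[:,2]>55)&(P[:,2]<64)]
r=cv2.minAreaRect(Q[:,:2].astype(np.float32)); print("bay w4",np.round(r[0],1),np.round(r[1],1),round(r[2],2))
q=[449.6,-79.7]; yg=None
for y in(np.radians(82),np.radians(-98)):
    for b in(BY,BY-np.pi):
        a=inverse_kinematics([*q,5],down(y)); d=inverse_kinematics([*BC,13],down(b))
        if a is not None and d is not None:
            k=np.abs(a-d).max(); print(np.degrees(y),np.degrees(b),k.round(2),a.round(2),d.round(2))
            if yg is None or k<yg[0]: yg=(k,y,b)
_,y,b=yg
movep([*q,110],down(y)); g=movel([*q,5],max_speed=80,guard=10); s=read_state(); print(g,s["eef_pos"].round(1))
if not g:
    clamp(); wait(.2); s=read_state(); print("gap",s["finger_gap"],s["ft_force"].round(1))
    movel([*q,110],max_speed=80); wait(.1); s=read_state(); print("lift",s["finger_gap"],s["ft_force"].round(1),s["time"],np.degrees(b))
    movep([*BC,110],down(b)); wait(.3)
    c=camera("wrist"); np.savez("w5.npz",**c); cv2.imwrite("pics/w5.png",c["image"]); print(read_state()["eef_pos"].round(1),read_state()["time"])
```

```text
bay w4 [ 493.8 -291.3] [99.8 57.4] 21.29
82.0 20.8 0.36 [ 0.58  0.77 -0.71  2.15  0.97  0.59  0.58] [ 0.83  0.82 -0.57  1.85  0.67  0.68  0.22]
82.0 -159.2 2.94 [ 0.58  0.77 -0.71  2.15  0.97  0.59  0.58] [ 0.44  0.75 -0.01  1.87  0.01  0.52 -2.36]
-98.0 20.8 2.22 [ 0.18  0.67 -0.18  2.17  0.35  0.33 -2.  ] [ 0.83  0.82 -0.57  1.85  0.67  0.68  0.22]
-98.0 -159.2 0.36 [ 0.18  0.67 -0.18  2.17  0.35  0.33 -2.  ] [ 0.44  0.75 -0.01  1.87  0.01  0.52 -2.36]
False [449.8 -79.8   5.4]
gap 56.77747427534113 [-3.2 -1.7 14.8]
lift 56.570138581554126 [ 0.8  1.  -6.1] 36.2917 -159.2
[ 494.1 -292.1  110.1] 37.5167
```

View pics/w5.png

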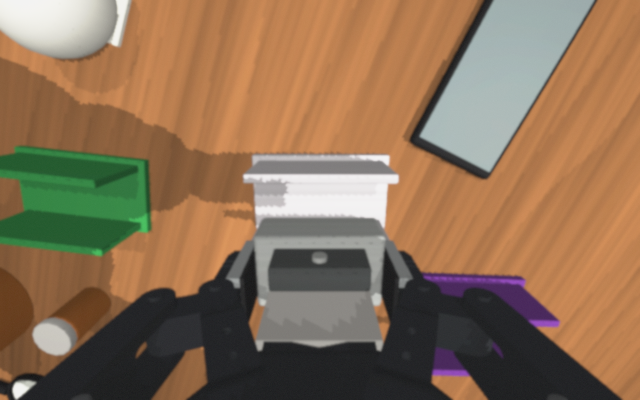

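The clip is held level by its ends over the bay (visible plate at px (320,170)). Inserting with a guard.

Run:
```python
from h import *
b=[494,-292.1]; R=down(np.radians(20.9)-np.pi)
movel([*b,72],R,max_speed=80); wait(.1)
g=movel([*b,20],max_speed=35,guard=5); s=read_state(); print(g,s["eef_pos"].round(1),s["ft_force"].round(1))
if not g:
    g=movel([*b,11.5],max_speed=15,guard=4); s=read_state(); print(g,s["eef_pos"].round(1),s["ft_force"].round(1),s["time"])
```

```text
False [ 494.1 -292.1   20.2] [ 0.1 -0.7 -6.2]
True [ 494.  -292.1   13.7] [-1.7  1.  10.4] 40.3333
```

Free descent, contact at exactly floor height. Release and check.

Run:
```python
from h import *
b=[494,-292.1]; R=down(np.radians(20.9)-np.pi)
open_gripper(); movel([*b,120],max_speed=120)
movep([515,-235,240],R); wait(.3)
c=camera("wrist"); cv2.imwrite("pics/w6.png",c["image"]); t=camera("top")
for n,cc in(("w",c),("t",t)):
    P=cloud(cc).reshape(-1,3); a=np.radians(20.9); d=P[:,:2]-[494,-292.1]; L=np.stack([d@[np.cos(a),np.sin(a)],d@[-np.sin(a),np.cos(a)]],1)
    m=(abs(L[:,0])<40)&(abs(L[:,1])<19)&(P[:,2]>66)&(P[:,2]<110)
    if m.sum()>5: r=cv2.minAreaRect(L[m].astype(np.float32)); print(n,m.sum(),r,np.percentile(P[m][:,2],[50,95]))
    d=P[:,:2]-RC; L=np.stack([d@RX,d@RL],1)
    for i in(1,2):
        m=(abs(L[:,0])<25)&(abs(L[:,1]-(i-1)*72)<27)&(P[:,2]>66)&(P[:,2]<110)
        if m.sum()>5: print(n,i,np.round(cv2.minAreaRect(L[m].astype(np.float32))[0],1),np.percentile(P[m][:,2],[50,95]))
print(read_state()["time"])
```

```text
w 250 ((1.2673416137695312, 1.7026691436767578), (39.701717376708984, 4.529340744018555), 0.04956367611885071) [77.52683199 78.73419948]
t 1 [-1.5 -2.4] [76.94668771 80.28782603]
t 2 [-1.4 70.9] [75.62993617 79.7283744 ]
42.775
```

View pics/w6.png

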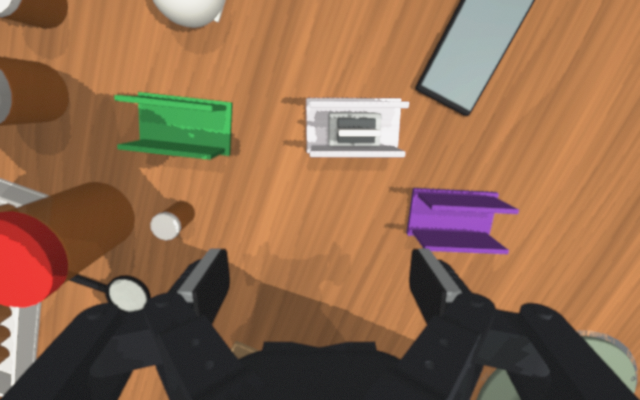

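The clip stands between the plates (px (357,130)), centred within 2 mm, card top at 78 mm, so fully seated. The firm clips are still in the rack.

```bash
python3 -c "
from workcell import *
print(finish_job())"
```

```text
the job is handed in; nothing more can be done
None
```

I handed the job in with the weak clip (pocket 0) upright on the repair bay floor and its card still in. It is centred within about 2 mm, and both firm clips still stand in the rack with their cards. `finish_job()` returned no verdict.

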